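Clear the chips and press a gearbox cover onto its dowels

TASK

With the orange scraper block, sweep the three brass chips off the face of the lower gearbox housing into the blue catch tray beside it, not touching the chips with the gripper or the cover, and stand the scraper upright back on the bench, clear of the fixture. Then fit the white cover onto the two dowels, press it flush so that the sprung lower half goes fully down to its stop, and finish while still holding the pair pressed down like that. Leave the servo, the tape roll and the phone where they are.

Things in the scene. Friction and masses are not known exactly. Their poses are not given: they have to be found in the camera images.
- fixture: fixed aluminium fixture, base plate 180 x 175 x 12 mm. Origin on the bench under the centre of the lower housing half; x along the line of the dowels, z up. On its -y side, right beside the lower half, is the blue open catch tray: floor 12 mm above the bench, inside x -76 to 76 mm, y -35 to -117 mm, walls up to 28 mm above the bench. The dowels are its highest part.
- face (a point): centre of the flat top (mating) face of the dark grey lower housing half, axes as the fixture's, over its origin. The half is 140 (x) x 70 (y) mm; face 48 mm above the bench when not pressed. Two steel dowels stand on it at x = -54 and +54 mm, y = 0: 8 mm diameter, 14 mm tall, the upper 6 mm tapering to 3.6 mm.
- nest (a joint): vertical travel of the lower half on its springs (m): 0 = up (start), grows as it is pressed down, 0.005 = on its stop. The cover's weight alone does not move it; with the cover on it starts to sink at about 4 N of push and reaches the stop at about 10 N (1 N more per mm); it rises again when the push ends.
- cover: loose white gearbox cover, about 0.3 kg, flat on the bench, right way up. Origin: centre of its underside. Flange 140 (x) x 70 (y) x 10 mm with two 10 mm through holes at x = -54 and +54 mm, y = 0 (fits either way round). On it, centred, a hump 56 (x) x 36 (y) mm, from 10 to 40 mm above the underside, to grip across its 36 mm. Seated, its origin coincides with point face.
- scraper: loose orange scraper block with a black rubber foot, standing upright on the bench: 78 (x) x 28 (y) x 48 mm tall, about 0.12 kg, origin at the centre of its underside; grip it across its 28 mm. It passes between the dowels (100 mm clear) with its long side along the dowel line.
- chip0: bright brass offcut (chip), 16 x 10 x 8 mm, 11 g, origin at the centre of its underside; starts lying on the face of the lower housing half, between the dowels, within 26 mm of the face's centre either way, the largest side down
- chip1: bright brass offcut (chip), 16 x 10 x 8 mm, 11 g, origin at the centre of its underside; starts lying on the face of the lower housing half, between the dowels, within 26 mm of the face's centre either way, the largest side down
- chip2: bright brass offcut (chip), 16 x 10 x 8 mm, 11 g, origin at the centre of its underside; starts lying on the face of the lower housing half, between the dowels, within 26 mm of the face's centre either way, the largest side down
- servo: bystander: black servo motor, 54 x 30 x 40 mm, origin at the centre of its underside, on the bench beyond the fixture
- tape: bystander: yellow tape roll lying flat, 72 mm across, 24 mm high, origin at the centre of its underside
- phone: bystander: black phone lying flat beyond the fixture, 75 x 150 x 8 mm, origin at the centre of its underside
Things that resemble listed ones, but are neither listed nor needed, are in the scene too. Of the things that look like the cover, the smallest one is meant. Of the things shaped like the scraper, the orange one is meant.

How it is judged:
On the way, in this order (a step that is already met when the one before it is completed fails the run):
1. the scraper is gripped and lifted (height (world z) of scraper above 0.03 m and contact force between the fingers and scraper above 1 N), for 0.2 s.
2. all three chips are off the face and lie in the catch tray (y of chip0 in the frame of fixture between -0.119 and -0.036 m and x of chip0 in the frame of fixture between -0.078 and 0.078 m and z of each of chip0, chip1, chip2 in the frame of fixture below 0.034 m and y of chip1 in the frame of fixture between -0.119 and -0.036 m and x of chip1 in the frame of fixture between -0.078 and 0.078 m and y of chip2 in the frame of fixture between -0.119 and -0.036 m and x of chip2 in the frame of fixture between -0.078 and 0.078 m), for 0.2 s.
3. the scraper stands upright on the bench, released (height (world z) of scraper below 0.006 m and angle between scraper's own z axis and vertical below 0.15 rad and contact force between the fingers and scraper below 0.2 N), for 0.2 s.
At the end, for the whole second after the job is handed in: Cover flush on the lower half (within 2 mm in height, 4 mm sideways, 0.06 rad) and held by the gripper, the nest pressed more than 4 mm of its 5 mm; all chips low in the catch tray; scraper standing upright on the bench (tilt below 0.15 rad) (all of step 2 and height (world z) of scraper below 0.006 m and angle between scraper's own z axis and vertical below 0.15 rad and z of cover in the frame of face between -0.003 and 0.002 m and horizontal distance between cover and face below 0.004 m and angle between the x axis of cover and the x axis of face, either way round below 0.06 rad and angle between cover's own z axis and vertical below 0.06 rad and value of joint nest above 0.004 m and contact force between the fingers and cover above 2 N); the arm keeps its last pose, push and grip.
It fails at once if the gripper or arm touches a chip (contact force between any of the arm, the fingers and chip0 above 0.5 N or contact force between any of the arm, the fingers and chip1 above 0.5 N or contact force between any of the arm, the fingers and chip2 above 0.5 N).
It fails at once if the cover touches a chip (contact force between cover and chip0 above 0.5 N or contact force between cover and chip1 above 0.5 N or contact force between cover and chip2 above 0.5 N).
It fails at once if a bystander is moved more than 30 mm (distance of any of servo, tape, phone from where it was at the start of the episode above 0.03 m).
It also fails if it takes over 61 s, if anything falls off the work surface, if the arm or the gripper's body presses on something with over 40 N, if the wrist force passes 120 N, or if a joint passes its speed limit or range.

ROBOT

A 7-joint arm with a two-finger parallel gripper is mounted at the origin on the work surface. World frame = base frame: x ahead of the robot, y to its left, z up, the work surface at z = 0. Lengths are in m, angles in rad, forces in N, time in s.
With the tool pointing down it reaches from about 0.425 to 0.925 m from the base axis. Payload 6.8 kg.
Tool frame: the origin (TCP) lies on the front face of the gripper's body, between the roots of the fingers; the fingertips stand 73 mm ahead of it and the grasp point (between the pads) lies 54 mm ahead of it (env.nose_length is the distance from the TCP to the fingertips, in m); z points along the fingers, y is the direction in which the jaws open and shut (so a half turn about z gives the same grasp; the last joint's range is limited). The gripper opens to 85 mm and grips with 20 to 120 N. Pads are 22 mm wide; open, the fingers measure 114 mm over their backs; the gripper's body (76 mm by 85 mm) begins 54 mm behind the grasp point. The pads swing forward as they close: fully open they stand 13 mm farther back than shut.
Start: joints at [-1.402, 0.477, 0.022, 1.555, -0.011, 1.109, -0.083], TCP at [0.184, 0.649, 0.304] pointing down, gripper open.
Joint ranges: [-2.96, 2.96], [-0.34, 2.1], [-1.41, 1.46], [0.24, 2.44], [-1.37, 4.51], [0.17, 1.92], [-2.96, 2.96]. Speed limits (rad/s): [2.39, 2.39, 3.14, 3.14, 3.14, 3.14, 3.14].

INTERFACE

Orientations are given as a unit quaternion [w, x, y, z].
In Python, from cell import env, kin, camera, calibration, job gives the robot as it stands. The module is installed in compiled form; this text tells all that it offers. Calls block until the motion is done:
- env.reach(position, orientation): joint-space move of the TCP to a pose.
- env.movel(position, velocity=0.15, rot=None, stop_force=None): straight line of the TCP; rot=None keeps the orientation; velocity is the mean speed in m/s. With stop_force (N) it stops when the force on the tool has changed by that much, and returns True; else False.
- env.goto_joints(angles): joint-space move.
- env.grip(opening, f_grip=None): finger opening in m; f_grip is the grip in N (None keeps the last); returns when the fingers have stopped.
- env.dwell(seconds).
- kin.inverse_kinematics(position, orientation): joint angles nearest the present ones, or None.
- env.get_state(): the state.
- camera(name): name is "scene" or "side" or "wrist"; returns (picture, depth): 480x640x3 uint8, blue, green, red; 480x640 float32, m along the optical axis (not along the pixel's ray), 0 where there is no reading.
- calibration(name): a dict with "fx", "fy", "cx", "cy" (pixels), "rvec" (rotation vector, rad) and "tvec" (3), from world to camera coordinates, as OpenCV has them. Camera axes: x right, y down, z forward; pixel columns grow to the right and rows downward; lengths in m; the calibration is good to about 2 mm. A picture is of the moment at which its call begins: read the wrist's pose just before it. calibration takes no time and is no camera call; for the wrist camera it gives the pose at the moment of the call.
A pose or a line that the arm cannot do raises env.PlanningError and nothing moves.
- job.job_done(): hands the job in, once; it reports no verdict.
The state is a dict: "time": time; "qpos": joint angles; "joint_velocities": joint speeds; "joint_torque": joint torques, N m; "tcp_pos": TCP position; "orientation": TCP orientation; "force": force on the tool from outside, world axes, zero at the start; "torque": the same for the moment, N m; "opening": finger opening in m.
Only numpy, scipy, OpenCV 4.12 (cv2) and the standard library are available. Lean on these libraries where they do the work, as an engineer would, in place of code of your own. Each camera call takes 0.05 s, during which the arm holds its last target. There are 200 camera calls.

## Working session

There is one attempt and no reset: what is moved stays moved. The work goes in short steps, each a Python script; the robot and the scene stay as the last script left them, time stands still between calls to the robot, and variables do not carry over. Pictures are saved under pics/ and viewed, about 8 in all and at most 12, crops included, and the job is handed in when it is done.

```bash
mkdir -p pics && cat > h.py <<'E'
import numpy as np, cv2
from cell import env, kin, camera, calibration, job
def snap(n):
    c=calibration(n); im,d=camera(n); return im,d,c
def world(d,c):
    """per-pixel world xyz"""
    R=cv2.Rodrigues(np.array(c["rvec"],float))[0]; t=np.array(c["tvec"],float).ravel()
    v,u=np.mgrid[0:d.shape[0],0:d.shape[1]]
    P=np.stack([(u-c["cx"])/c["fx"]*d,(v-c["cy"])/c["fy"]*d,d],-1)
    W=(P-t)@R; W[d==0]=np.nan; return W
E
python3 - <<'E'
from h import *
for n in("scene","side"):
    im,d,c=snap(n); cv2.imwrite(f"pics/{n}0.png",im); np.savez(f"{n}0.npz",im=im,d=d,W=world(d,c))
    R=cv2.Rodrigues(np.array(c["rvec"]))[0]; print(n,c["fx"],-R.T@np.ravel(c["tvec"]))
s=env.get_state(); print(s["time"],s["tcp_pos"],s["orientation"],s["opening"],env.nose_length)
E
```

```text
scene 532.5090224768744 [ 1.20497768 -0.17997219  0.98037133]
side 448.80909471922365 [-0.10084781 -0.62777888  0.66825286]
0.1 [0.18434707 0.64891069 0.3030353 ] [-5.24155455e-05  1.37944085e-01  9.90439686e-01 -8.09719736e-04] 0.0854608209501303 0.0726
```

View pics/scene0.png

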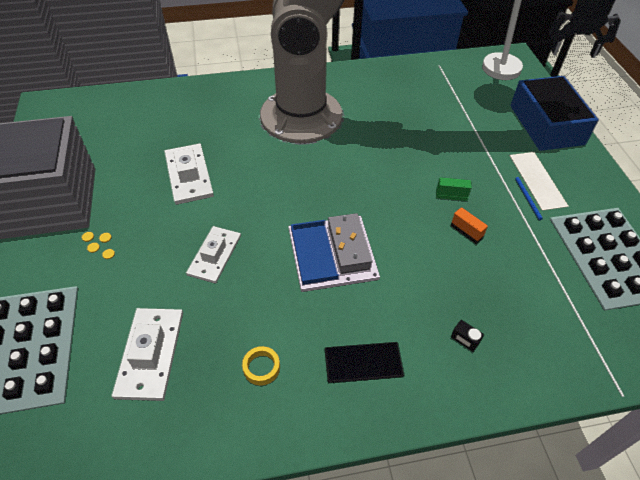

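View pics/side0.png

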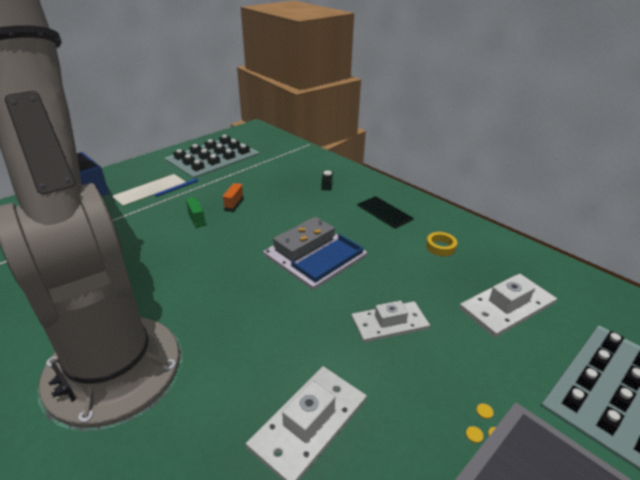

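The scene picture shows three cover-like parts, at (188,172), (213,253) and (147,352); the middle one looks smallest. Two blocks are shaped like the scraper: green at (454,189) and orange at (469,224), so the orange one is meant. The fixture is at (335,250) with its tray on the -y side. I'll measure sizes and confirm in an enlarged crop.

```bash
cat > m.py <<'E'
from h import *
z=np.load("scene0.npz"); im,W=z["im"],z["W"]
hsv=cv2.cvtColor(im,cv2.COLOR_BGR2HSV)
def rect(mask,name):
    P=W[mask]; P=P[~np.isnan(P[:,0])]
    r=cv2.minAreaRect((P[:,:2]*1000).astype(np.float32)); print(name,len(P),np.round(r[0],1),np.round(r[1],1),round(r[2],1),"z",np.round(np.percentile(P[:,2],[2,50,98])*1000,1))
def box(u0,v0,u1,v1):
    m=np.zeros(im.shape[:2],bool); m[v0:v1,u0:u1]=1; return m
H,S,V=hsv[...,0],hsv[...,1],hsv[...,2]
white=(S<60)&(V>120); Z=W[...,2]
for n,b in dict(c1=(155,135,222,210),c2=(180,218,248,290),c3=(105,300,190,405)).items():
    m=box(*b); rect(m&white&(Z<.02)&(Z>.0),n+" flange"); rect(m&(Z>.028)&(S<90),n+" hump")
o=box(440,200,495,245)&(H<15)&(S>150); rect(o,"orange"); rect(o&(Z>.043),"orange top")
rect(box(430,170,480,205)&(H>50)&(H<70)&(S>180)&(Z>.03),"green top")
f=box(280,205,385,295)
rect(f&(Z>.041)&(Z<.053),"face"); rect(f&(Z>.054),"dowels"); 
m=f&(Z>.054); k,l,_,_=cv2.connectedComponentsWithStats(m.astype(np.uint8))
for i in range(1,k): rect(l==i," hi")
m=f&(H>10)&(H<28)&(S>110)&(V>120); k,l,_,_=cv2.connectedComponentsWithStats(m.astype(np.uint8))
for i in range(1,k): rect(l==i," brass")
rect(f&(H>100)&(H<125)&(S>150),"tray")
a=cv2.resize(im[205:300,165:385],None,fx=3,fy=3,interpolation=cv2.INTER_CUBIC)
b=cv2.resize(im[165:260,420:510],None,fx=3,fy=3,interpolation=cv2.INTER_CUBIC)
cv2.imwrite("pics/crop1.png",np.vstack([a,np.pad(b,((0,0),(0,a.shape[1]-b.shape[1]),(0,0)))]))
E
python3 m.py
```

```text
c1 flange 1343 [ 176.8 -325.5] [211.8  98.5] 6.7 z [ 1.5 14.2 18.3]
c1 hump 563 [ 186.  -323.6] [84.9 48.5] 6.7 z [30.  53.7 58.5]
c2 flange 1067 [ 449.5 -275.9] [ 77.4 149.6] 62.0 z [ 2.5 10.4 14.6]
c2 hump 404 [ 454.8 -274.6] [37.7 58.6] 62.3 z [29.9 40.  45. ]
c3 flange 2976 [ 670.1 -417.4] [103.4 198.6] 77.9 z [ 2.6 13.8 17.5]
c3 hump 1195 [ 675.9 -414.7] [49.4 77.1] 77.8 z [29.7 53.6 58.1]
orange 644 [479.6 310.6] [107.7  46.8] 14.5 z [12.2 44.6 51.9]
orange top 349 [492.4 314.1] [78.5 31.7] 31.0 z [43.6 48.5 52.4]
green top 34 [382.7 313.7] [73.6 14.2] 66.6 z [30.5 36.1 45.3]
face 1500 [495.7  27.5] [146.3  71.7] 0.1 z [43.1 48.7 52.2]
dowels 104 [498.4  20. ] [ 41.3 112.8] 88.3 z [54.4 56.9 63.1]
 hi 10 [445.4  26.1] [4.7 5.8] 80.0 z [55.2 59.6 65. ]
 hi 30 [475.6   5.8] [ 9.  16.8] 78.4 z [54.4 56.7 59.4]
 hi 1 [483.7  27.1] [0. 0.] 0.0 z [54.1 54.1 54.1]
 hi 26 [495.9  35.8] [ 8.5 17.6] 52.0 z [54.3 56.3 61.2]
 hi 1 [493.6  15.7] [0. 0.] 0.0 z [54.5 54.5 54.5]
 hi 26 [517.4   4.9] [ 9.4 16. ] 56.7 z [54.8 56.8 59.2]
 hi 10 [550.8  27.4] [4.3 8.7] 78.2 z [55.6 58.5 62.6]
 brass 25 [475.8   4.8] [ 8.9 15.4] 87.4 z [53.9 56.7 59.4]
 brass 27 [495.7  35.6] [10.4 16.4] 44.3 z [53.4 56.2 61.1]
 brass 26 [517.4   4.9] [ 9.4 15.9] 56.7 z [53.7 56.8 59.2]
tray 2021 [497.3 -54. ] [ 79.1 163.5] 90.0 z [ 9.6 13.8 30.4]
```

View pics/crop1.png

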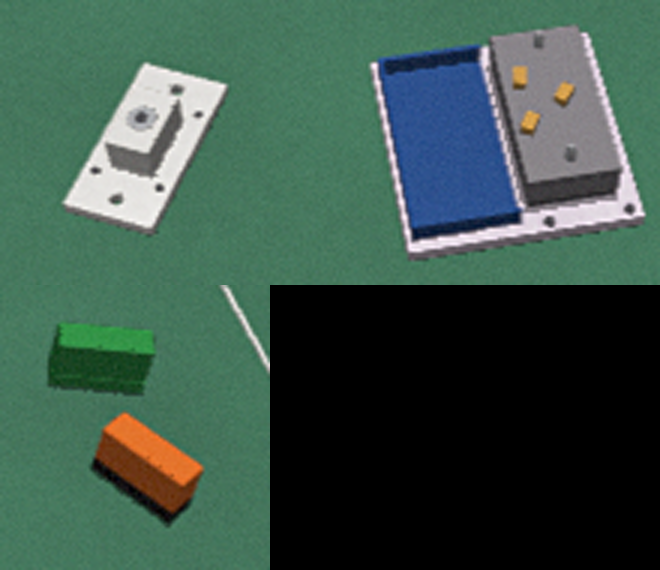

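The crop confirms it: the small cover is at (213,253), with flange about 145x72 mm and hump 38x58 mm, while the other two are clearly larger. The orange scraper is at (469,224), the green one beside it is a decoy, and the three chips lie between the dowels. Next I move above the scraper and refine its pose with the wrist camera.

```bash
cat >> h.py <<'E'
def q(phi):
    "tool down, jaw axis (tool y) at angle phi deg in world"
    a=np.radians(phi+90)/2; return np.array([0,np.cos(a),np.sin(a),0])
def rect(P,name):
    P=P[~np.isnan(P[:,0])]
    r=cv2.minAreaRect((P[:,:2]*1000).astype(np.float32)); print(name,len(P),np.round(r[0],1),np.round(r[1],1),round(r[2],1),"z",np.round(np.percentile(P[:,2],[2,50,98])*1000,1)); return r
def st(t=""):
    s=env.get_state(); print(t,"t",round(s["time"],2),"tcp",np.round(np.array(s["tcp_pos"])*1000,1),"F",np.round(s["force"],1),"op",round(s["opening"]*1000,1)); return s
E
python3 - <<'E'
from h import *
for p,f in[((.492,.314,.25),121),((.498,.06,.18),90),((.455,-.275,.15),62),((.498,.027,.15),90)]: print(kin.inverse_kinematics(np.array(p),q(f)))
env.reach(np.array([.47,.314,.25]),q(121)); st()
im,d,c=snap("wrist"); W=world(d,c); cv2.imwrite("pics/w1.png",im)
R=cv2.Rodrigues(np.array(c["rvec"]))[0]; print("cam",-R.T@np.ravel(c["tvec"]))
h=cv2.cvtColor(im,cv2.COLOR_BGR2HSV); o=(h[...,0]<15)&(h[...,1]>150)
rect(W[o],"orange"); rect(W[o&(W[...,2]>.044)],"top")
E
```

```text
[-0.68176739  0.38457904  0.00873204  1.83363777 -0.004107    0.92339316
  1.44065226]
[-0.52118505  0.37432327  0.33717877  2.09317451 -0.18839496  0.70219026
  1.5095477 ]
[-0.09247278  0.54009734  0.67391394  2.05769764 -0.51276257  0.71300731
  1.99278154]
[-0.45876467  0.42511006  0.34357333  2.11773186 -0.23661218  0.63435633
  1.61892466]
 t 1.73 tcp [469.6 315.2 250.2] F [-0.6  0.9 -0.6] op 85.9
cam [0.39773118 0.2713383  0.31962991]
orange 2871 [492.1 315.8] [77.8 27.3] 32.1 z [24.8 47.3 48.8]
top 2658 [492.1 315.8] [77.8 27.3] 32.0 z [45.5 47.4 48.8]
```

View pics/w1.png

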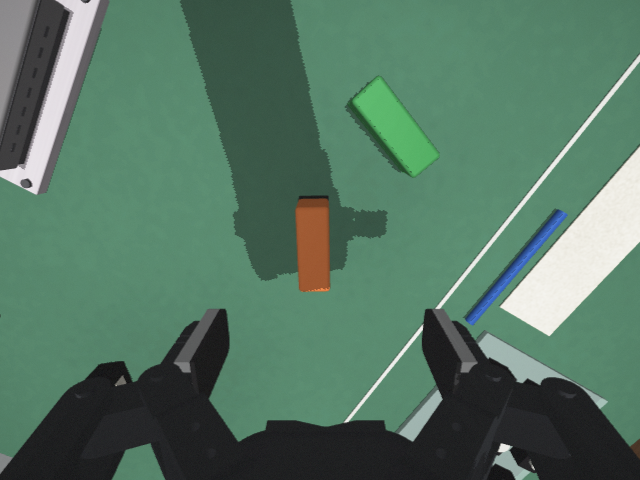

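The wrist view shows the orange scraper at pixel (314,245), with nothing near the jaw line. It is at (492.1, 315.8) mm, yaw 32°, and its top measures 78x27 mm as expected. Now I grip and lift it, and move it to the start of the sweep.

```bash
python3 - <<'E'
from h import *
env.reach(np.array([.4921,.3158,.17]),q(122))
env.movel(np.array([.4921,.3158,.090]),velocity=.12,stop_force=12); st("down")
env.grip(.0,f_grip=40); s=st("grip"); 
if s["opening"]>.02:
    env.movel(np.array([.4921,.3158,.20]),velocity=.2); st("lift")
    env.reach(np.array([.498,.080,.20]),q(90.5)); st("over")
    im,d,c=snap("scene"); cv2.imwrite("pics/s2.png",cv2.resize(im[150:310,260:460],None,fx=3,fy=3))
E
```

```text
down t 3.02 tcp [492.7 316.2  90.9] F [ 0.2 -1.   0.2] op 85.7
grip t 3.58 tcp [492.3 316.   90.4] F [-0.1  0.5  4.5] op 27.3
lift t 4.28 tcp [491.4 315.3 198.9] F [-0.3  0.3 -1.5] op 27.3
over t 5.22 tcp [498.3  82.1 199.9] F [ 0.2  0.4 -1.6] op 27.1
```

View pics/s2.png

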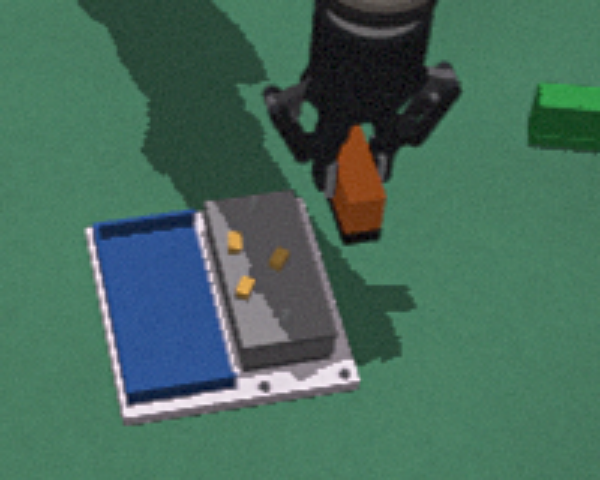

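The scraper is held upright beside the face, at crop (358,190), and the three chips are unmoved. Next I lower it beyond the +y edge and sweep towards -y.

```bash
python3 - <<'E'
from h import *
env.movel(np.array([.498,.080,.140]),velocity=.12,stop_force=10); env.dwell(.3); s=st("down")
z=.140-(s["tcp_pos"][2]-.1398)
print("stopped", env.movel(np.array([.498,-.010,z]),velocity=.07,stop_force=20)); st("swept"); env.dwell(.3); st()
im,d,c=snap("scene"); cv2.imwrite("pics/s3a.png",cv2.resize(im[150:310,260:460],None,fx=3,fy=3))
env.movel(np.array([.498,-.010,.21]),velocity=.2)
env.movel(np.array([.498,.14,.21]),velocity=.3); env.dwell(.1)
im,d,c=snap("scene"); W=world(d,c); cv2.imwrite("pics/s3.png",cv2.resize(im[150:310,260:460],None,fx=3,fy=3))
h=cv2.cvtColor(im,cv2.COLOR_BGR2HSV); f=np.zeros(d.shape,bool); f[205:295,280:385]=1
m=f&(h[...,0]>10)&(h[...,0]<28)&(h[...,1]>110)&(h[...,2]>60); k,l,_,_=cv2.connectedComponentsWithStats(m.astype(np.uint8))
for i in range(1,k): rect(W[l==i],"brass")
st()
E
```

```text
down t 6.22 tcp [498.3  80.1 140.6] F [ 1.6  0.1 -2. ] op 27.7
stopped False
swept t 7.65 tcp [498.   -9.4 139.2] F [ 0.4 -1.  -0.8] op 27.5
 t 7.95 tcp [498.   -9.8 139.2] F [ 0.4  0.6 -1.8] op 27.3
brass 23 [477.2 -21.1] [ 7.1 16.1] 88.9 z [14.7 21.5 26.9]
brass 48 [512.3 -20.9] [ 7.1 36.2] 89.7 z [14.5 22.6 26.1]
 t 9.3 tcp [497.7 138.4 209.2] F [ 0.4  0.3 -1.4] op 27.6
```

View pics/s3.png

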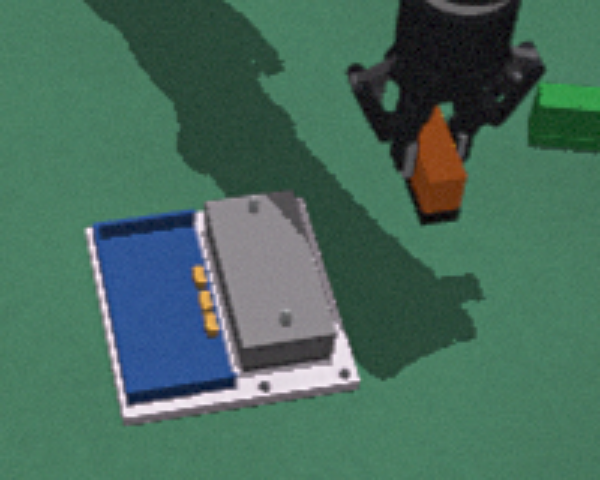

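All three chips lie in the tray, at crop (200,275), (206,300) and (212,325) and about y=-48 mm in the fixture frame. The face is clear and the scraper is still held. Next I put the scraper back where it stood, then measure the dowels and the cover with the wrist camera.

```bash
python3 - <<'E'
from h import *
env.reach(np.array([.4921,.3158,.16]),q(122))
print("touch",env.movel(np.array([.4921,.3158,.0898]),velocity=.07,stop_force=5)); st("down")
env.grip(.085); env.dwell(.2); st("rel")
env.movel(np.array([.4921,.3158,.22]),velocity=.25)
im,d,c=snap("scene"); W=world(d,c); h=cv2.cvtColor(im,cv2.COLOR_BGR2HSV); f=np.zeros(d.shape,bool); f[190:255,430:510]=1
rect(W[f&(h[...,0]<15)&(h[...,1]>150)&(W[...,2]>.04)],"orange top")
env.reach(np.array([.478,.027,.22]),q(90)); env.dwell(.3); st("fix")
im,d,c=snap("wrist"); np.savez("wf.npz",im=im,d=d,W=world(d,c)); cv2.imwrite("pics/wf.png",im)
W=world(d,c)
m=(W[...,2]>.053)&(W[...,2]<.068)&(np.abs(W[...,0]-.498)<.08)&(np.abs(W[...,1]-.027)<.04)
k,l,_,_=cv2.connectedComponentsWithStats(m.astype(np.uint8))
for i in range(1,k):
    if (l==i).sum()>5: rect(W[l==i],"dowel"); print(np.round(np.argwhere(l==i).mean(0),1))
m=(W[...,2]>.045)&(W[...,2]<.051)&(np.abs(W[...,0]-.498)<.09)&(np.abs(W[...,1]-.027)<.05); rect(W[m],"face")
env.reach(np.array([.434,-.266,.22]),q(62)); env.dwell(.3); st("cov")
im,d,c=snap("wrist"); np.savez("wc.npz",im=im,d=d,W=world(d,c)); cv2.imwrite("pics/wc.png",im); W=world(d,c)
n=np.hypot(W[...,0]-.452,W[...,1]+.275)<.09
rect(W[n&(W[...,2]>.036)&(W[...,2]<.045)],"hump"); rect(W[n&(W[...,2]>.006)&(W[...,2]<.014)],"flange")
cv2.imwrite("pics/wfc.png",cv2.resize(np.hstack([np.load("wf.npz")["im"],im]),(800,300),interpolation=cv2.INTER_AREA))
E
```

```text
touch True
down t 11.0 tcp [491.5 315.5  90.4] F [-1.9 -0.6  5.1] op 27.7
rel t 11.8 tcp [490.7 314.8  89.4] F [-1.1  0.3  0.6] op 85.1
orange top 367 [492.7 313.4] [77.7 29.7] 34.4 z [40.3 48.  52.4]
fix t 13.94 tcp [478.2  27.9 219.9] F [-0.7 -0.1 -0.3] op 85.0
dowel 106 [443.5  27.6] [6.8 7.6] 38.2 z [53.4 58.6 62.5]
[197.3 325.1]
dowel 98 [550.3  28. ] [5.9 7.2] 0.0 z [53.6 57.7 62.1]
[330.8 325.6]
face 15105 [497.8  27.9] [140.6  70.6] 0.3 z [46.1 47.5 48.9]
cov t 15.43 tcp [ 434.5 -265.1  220. ] F [ 0.1 -0.7  0.4] op 85.1
hump 2947 [ 454.6 -274.2] [36.1 56.1] 61.9 z [37.6 39.6 41.2]
flange 8637 [ 454.8 -274.3] [ 70.2 140.3] 61.8 z [ 8.   9.6 11. ]
```

View pics/wfc.png

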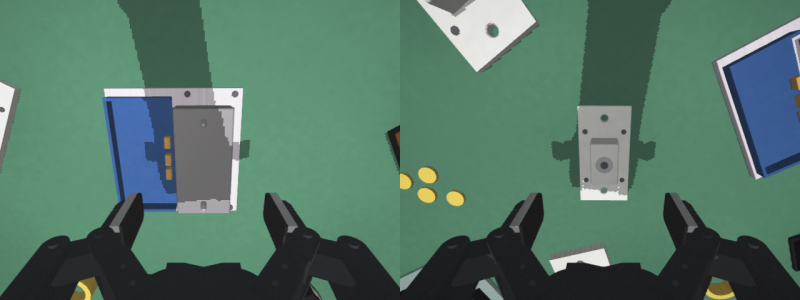

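The wrist pictures (left: fixture, right: cover) show dowels in full-size coordinates at (325,197) and (326,331), the chips in the tray at (168,155), and the cover with its hump at (604,160). The face centre is (497.8, 27.9) mm with yaw 0.3°. The cover is at (454.7, -274.2) mm, and its flange measures 140.3x70.2 mm. Now I grip the cover, lift it, carry it above the fixture and measure how it sits in the hand.

```bash
python3 - <<'E'
from h import *
x,y=.4547,-.2742
env.reach(np.array([x,y,.15]),q(61.85))
print("touch",env.movel(np.array([x,y,.086]),velocity=.08,stop_force=8)); st("down")
env.grip(.0,f_grip=90); env.dwell(.2); s=st("grip")
if s["opening"]>.03:
    env.movel(np.array([x,y,.19]),velocity=.15); st("lift")
    env.reach(np.array([.4978,.0279,.19]),q(90.3)); env.dwell(.4); st("over")
    im,d,c=snap("wrist"); W=world(d,c); np.savez("wh.npz",im=im,d=d,W=W); cv2.imwrite("pics/wh.png",im)
    Z=W[...,2]; n=(np.abs(W[...,0]-.498)<.1)&(np.abs(W[...,1]-.028)<.06)
    rect(W[n&(Z>.108)&(Z<.121)],"flange")
    print(np.histogram(Z[n],bins=np.arange(0,.2,.01)))
E
```

```text
touch False
down t 16.82 tcp [ 454.9 -274.4   86.2] F [0.2 0.8 0. ] op 85.3
grip t 17.54 tcp [ 455.  -274.4   86.6] F [-1.1 -0.6  6.3] op 34.4
lift t 18.38 tcp [ 454.1 -273.7  189.2] F [-0.9 -0.1 -3.2] op 34.4
over t 19.95 tcp [497.8  27.4 190. ] F [ 0.  -0.2 -3.3] op 34.7
flange 20746 [498.4  27.4] [141.3  70.6] 0.2 z [111.6 113.  114.9]
(array([  795,  5297,   224,    99,  1436,     0,     0,     0,     0,
           0,   248, 20594,  1027,  1555, 11538,  1539,  3173,  9080,
        7304]), array([0.  , 0.01, 0.02, 0.03, 0.04, 0.05, 0.06, 0.07, 0.08, 0.09, 0.1 ,
       0.11, 0.12, 0.13, 0.14, 0.15, 0.16, 0.17, 0.18, 0.19]))
```

View pics/wh.png

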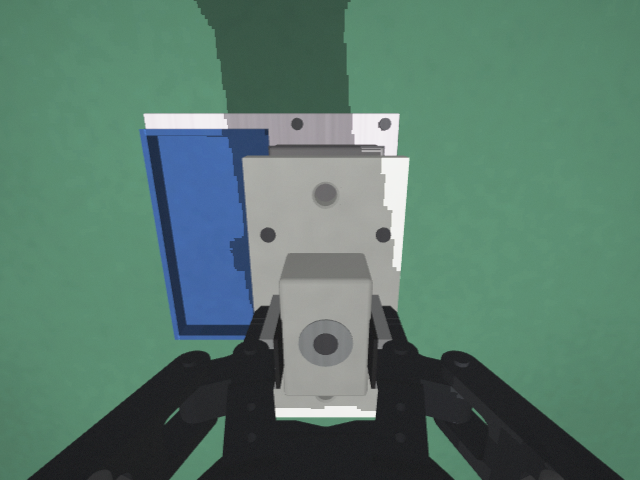

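The cover is held square: its flange measures 498.4, 27.4 mm, yaw 0.2°, and the hole is visible at (325,195). It needs a correction of (-0.6, +0.5) mm to match the face. Now I lower it onto the dowels and press under force control.

```bash
python3 - <<'E'
from h import *
x,y=.4972,.0284
env.movel(np.array([x,y,.153]),velocity=.12,rot=q(90.4)); env.dwell(.3); s=st("above")
x+=.4972-s["tcp_pos"][0]; y+=.0279-s["tcp_pos"][1]
print("t1",env.movel(np.array([x,y,.136]),velocity=.03,stop_force=7)); s=st("enter")
if s["tcp_pos"][2]<.141:
    print("t2",env.movel(np.array([x,y,.125]),velocity=.015,stop_force=16)); st("press"); env.dwell(.5); st("hold")
E
```

```text
above t 20.76 tcp [497.6  28.4 153.6] F [-0.5  0.5 -3.2] op 34.2
t1 False
enter t 21.48 tcp [496.9  27.8 135.9] F [ 1.   0.2 -4.2] op 34.5
t2 True
press t 22.0 tcp [496.9  27.8 129.8] F [-2.   0.7  8.4] op 34.8
hold t 22.5 tcp [496.9  27.8 129.8] F [-2.4 -0.1  9.8] op 34.7
```

The cover went over the dowels, and the TCP stopped at 129.8 mm against an expected 129.6 mm at the stop, with about 13 N of push. I'll add a little margin, then check with the cameras.

```bash
python3 - <<'E'
from h import *
s=st(); p=np.array(s["tcp_pos"])
print(env.movel(np.array([.4969,.0278,.1245]),velocity=.01,stop_force=8)); env.dwell(.5); st("hold")
im,d,c=snap("wrist"); W=world(d,c); Z=W[...,2]; cv2.imwrite("pics/we.png",im)
n=(np.abs(W[...,0]-.498)<.1)&(np.abs(W[...,1]-.028)<.06); h=cv2.cvtColor(im,cv2.COLOR_BGR2HSV)
rect(W[n&(Z>.049)&(Z<.058)],"flange")
a=W[n&(Z>.049)&(Z<.058)]; A=np.c_[a[:,:2],np.ones(len(a))]; print("tilt",np.linalg.lstsq(A,a[:,2],rcond=None)[0][:2], "end z", [np.median(a[(a[:,0]<.46),2]),np.median(a[(a[:,0]>.535),2])] )
im2,d2,c2=snap("scene"); W2=world(d2,c2); h=cv2.cvtColor(im2,cv2.COLOR_BGR2HSV)
br=(h[...,0]>10)&(h[...,0]<28)&(h[...,1]>110)&(h[...,2]>60)&(np.abs(W2[...,0]-.498)<.09)&(np.abs(W2[...,1]+.03)<.09)
rect(W2[br],"brass")
rect(W2[(h[...,0]<15)&(h[...,1]>150)&(W2[...,2]>.04)&(np.hypot(W2[...,0]-.492,W2[...,1]-.315)<.07)],"orange top")
st("end")
cv2.imwrite("pics/e.png",np.hstack([cv2.resize(im,(400,300),interpolation=cv2.INTER_AREA),cv2.resize(im2[160:310,280:480],(400,300))]))
E
```

```text
t 22.5 tcp [496.9  27.8 129.8] F [-2.4 -0.1  9.8] op 34.7
True
hold t 23.23 tcp [496.9  27.8 129.8] F [-2.4 -0.5  8.6] op 34.1
flange 20716 [497.2  27.8] [141.   70.4] 0.3 z [51.5 52.8 54.6]
tilt [0.00115416 0.00010219] end z [np.float64(0.052791969359359266), np.float64(0.05288055368983441)]
brass 73 [499.6 -21.2] [ 8. 61.] 89.7 z [16.5 22.7 25.8]
orange top 372 [492.  313.9] [78.  31.4] 32.4 z [40.6 48.3 52.5]
end t 23.32 tcp [496.9  27.8 129.8] F [-2.  -0.2  9.4] op 34.5
```

View pics/e.png

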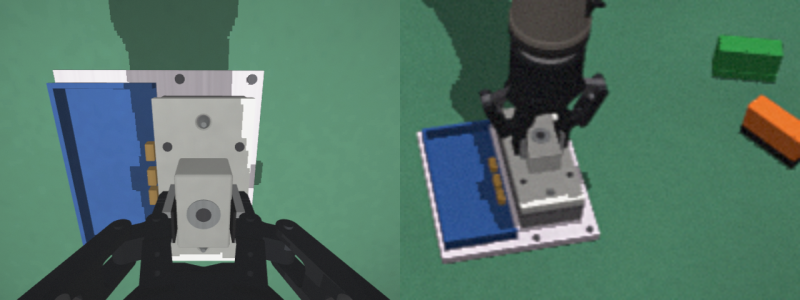

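In the left picture, a dowel shows through the hole at (203,121). The flange top is at 52.8 mm and level, which puts the underside at about 43 mm, on the stop. The chips are in the tray and the orange scraper stands upright, so I'm handing in.

```bash
python3 -c "
from h import *
job.job_done(); st('done')"
```

```text
the job is handed in; nothing more can be done
the job is handed in; nothing more can be done
```

I swept the three chips into the tray with the orange scraper and stood the scraper back upright where it started. I then fitted the smallest cover onto the dowels and handed in at about 23.3 s, still gripping it and pressing it down.

Last checks before handing in:
- **Cover height:** the flange top was at 52.8 mm and level, so the underside is at about 43 mm. That puts the lower half on its stop, or within about 0.2 mm of it; I inferred the nest position from heights, as it was not read directly.
- **Cover alignment:** its centre was within 0.7 mm of the measured face centre and its yaw matched to 0.1°.
- **Push:** about 12–13 N including the cover's weight. My last attempt to add more push left the reading unchanged, because the arm holds at the point where it stops.
- **Grip:** the fingers stood at about 34.5 mm on the 36 mm hump, set to 90 N.
- **Chips and scraper:** all three chips were in the tray, about 48 mm to the -y side of the fixture's centre. The scraper was upright at (492, 314) mm.

I never moved near the servo, tape or phone, but did not measure their positions again. No check failed.

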